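# Put away the pharmacy delivery

## Robot

A 7-joint arm with a two-finger parallel gripper is mounted at the origin on the work surface. World frame = base frame: x ahead of the robot, y to its left, z up, the work surface at z = 0. Lengths are in mm, angles in rad, forces in N, time in s.
With the tool pointing down it reaches from about 400 to 875 mm from the base axis. Payload 4.4 kg.
Tool frame: the origin (TCP) lies on the centre line of the jaws, within the pads' length; the fingertips stand 25 mm ahead of it and the grasp point (between the pads) lies 6 mm ahead of it; x points along the fingers, y is the direction in which the jaws open and shut, and the axes are right-handed (so a half turn about x gives the same grasp; the last joint's range is limited). The gripper opens to 85 mm and grips with 20 to 120 N. Pads are 22 mm wide; open, the fingers measure 114 mm over their backs; the gripper's body (76 mm by 85 mm) begins 54 mm behind the grasp point. The pads swing forward as they close: fully open they stand 13 mm farther back than shut.
Start: joints at [-1.288, 0.628, 0.038, 1.517, -0.027, 0.996, -0.02], TCP at [222.128, 610.882, 230.513] pointing down, gripper open.
Joint ranges: [-3.06, 3.06], [-0.37, 2.12], [-1.25, 1.32], [0.18, 2.47], [-1.1, 4.24], [0.23, 1.98], [-2.94, 2.94]. Speed limits (rad/s): [2.57, 2.57, 3.14, 3.14, 3.14, 3.14, 3.14].

## Interface

Orientations are given as [roll, pitch, yaw] about the fixed x, y, z axes, in that order (R = Rz(yaw) Ry(pitch) Rx(roll)).
In Python, from cell import * gives the robot as it stands. The module is installed in compiled form; this text tells all that it offers.
- The arm moves only by the tool jog_arm, never from a script. Its argument "series" is a list of rows, each a list of 3 entries, a list of its own where there are three numbers: the turn, a rotation vector about the tool's x, y, z in degrees, then the shift along the tool's x, y, z in mm, then the gripper's target within -1 to 1 (shut at 1, half-way at 0, fully open at -1). In form: [[[rx, ry, rz], [dx, dy, dz], hand], ...]. A call has 1 to 8 rows; each row shifts and turns the commanded pose from where the row before left it, along the tool's axes as they then stand; what a row does not reach is not made up. A row lasts 1/8 s, in which the tool goes at most 62.5 mm and 10.7 degrees, less where a joint would pass 70% of its speed; a pose out of reach is approached as far as the arm can. A call is refused whole if a number of a shift passes 62.5 or a number of a turn 10.7, either way. A call with a gripper value outside its range is refused whole. The fingers move at their own pace and stop on an object; the grip force is fixed at half the most. Time passes only in rows, so rows that do not move let the fingers close. It gives the time, the measured TCP pose, the force and the opening at its end, in the units of the state.
- read_state(): the state, without advancing time (a new reading comes with each control period).
- get_image(name): name is "scene" or "top" or "wrist"; returns a dict with "img" (420x560x3 uint8, red, green, blue), "range_z" (420x560 float32, mm along the optical axis (not along the pixel's ray), 0 where there is no reading), "fovy" (degrees; the focal length in pixels is half the picture's height over the tangent of half this angle, whatever the lens; pixels are square), "cx", "cy" (the principal point, pixels), "cam_to_world" (4x4, takes a point from camera to world coordinates). Camera axes: x right, y up, looking along -z (the intrinsics and any distortion apply to the point x, -y, -z); pixel columns grow to the right and rows downward; lengths in mm; the calibration is good to about 2 mm. A picture is of the moment at which its call begins.
- finish_job(): hands the job in, once; it reports no verdict.
The state is a dict: "clock": time; "qpos": joint angles; "qd": joint speeds; "tau": joint torques, N m; "eef_pos": TCP position; "tool_rot": TCP orientation; "force": force on the tool from outside, world axes, zero at the start; "torque": the same for the moment, N m; "width": finger opening in mm.
Only numpy, scipy, OpenCV 4.12 (cv2) and the standard library are available. Lean on these libraries where they do the work, as an engineer would, in place of code of your own. Each camera call takes 0.05 s, during which the arm holds its last target. There are 200 camera calls.

## Task

Put the delivered medicines away in their blue trays: the flat carton lying flat in the wide tray, the slim carton in the narrow tray the same way up as it lies now, and the two white jars standing upright in the two-bay tray, one in each bay. The flat carton is tucked partly under the low desk shelf, so slide it out forwards before lifting it. Leave the tape roll where it is.

Things in the scene. Friction and masses are not known exactly. Their poses are not given: they have to be found in the camera images.
- flat_carton: White medicine carton with a blue band at one end, box 105 x 55 x 36 mm (x, y, z), about 60 g. Origin at the centre of its underside, x along its length, z up. It lies on the desk and points into the low desk shelf, its blue-banded end (-x) sticking out about 55 mm (51 to 58) in front of the shelf's front edge and the rest hidden under the board, with 10 mm of air above it. It slides freely on the desk.
- slim_carton: White narrow medicine carton with a blue band at one end, box 95 x 30 x 38 mm (x, y, z), about 50 g, lying on the open desk on its 95 x 30 face. Origin at the centre of its underside, x along its length, z up.
- big_jar: Larger white round screw-cap jar with a white cap, 44 mm diameter, 70 mm tall, about 90 g, standing on the desk. The straight side reaches to 53 mm height, the cap (42 mm diameter) is above 56 mm. Origin at the centre of its underside, z up.
- small_jar: Smaller white round screw-cap jar with a white cap, 34 mm diameter, 50 mm tall, about 50 g, standing on the desk. The straight side reaches to 36 mm height, the cap (33 mm diameter) is above 39 mm. Origin at the centre of its underside, z up.
- tray_wide: The wide blue tray, fixed to the desk: one compartment, inside 125 x 90 mm (x, y), walls 4 mm thick, floor top 4 mm and rim 14 mm above the desk. Origin at the centre of its underside, on the desk, x along its length.
- tray_slim: The narrow blue tray, fixed to the desk: one compartment, inside 115 x 54 mm (x, y), walls 4 mm thick, floor top 4 mm and rim 14 mm above the desk. Origin at the centre of its underside, on the desk, x along its length.
- tray_jars: The two-bay blue tray, fixed to the desk: outside 140 x 72 mm (x, y), walls 4 mm thick, floor top 4 mm and rim 24 mm above the desk, a 4 mm divider as high as the rim across its middle. Each bay is 64 x 64 mm inside, the bay centres lie at x = -34 mm and x = +34 mm, y = 0. Origin at the centre of its underside, on the desk.
- shelf: Low white desk shelf, fixed: a board 200 x 200 mm, underside 46 mm and top 56 mm above the desk. Origin on the desk under the middle of the board's front edge; the board runs from x = 0 to +200 mm, and the open front looks along its -x, roughly towards the robot. Side panels (10 mm thick, at y = +-95 mm) begin 70 mm behind the front edge; a back panel closes it. A loose cordless phone (20 mm thick) lies on the board, its middle about 145 mm behind the front edge.
- tape_roll: Small clear roll of tape lying on the desk, 40 mm diameter, 19 mm tall; to be left alone. Origin at the centre of its underside.
There are look-alikes about, which are no part of the job. What is shaped like the slim_carton but turquoise is not meant. What is shaped like the big_jar but orange is not meant.

How it is judged (in metres and radians):
At the end, for the whole second after the job is handed in: Flat carton in the wide tray, slim carton in the narrow tray, both the same way up as at the start; each jar upright in its own bay of the two-bay tray (either bay). Undersides within 4 mm of the tray floor, tilt under 0.1 rad, inside the walls, at rest (x of flat_carton in the frame of tray_wide between -0.02 and 0.02 m and y of flat_carton in the frame of tray_wide between -0.024 and 0.024 m and z of flat_carton in the frame of tray_wide below 0.008 m and angle between each of flat_carton, slim_carton, big_jar, small_jar's own z axis and vertical below 0.1 rad and linear speed of each of flat_carton, slim_carton, big_jar, small_jar below 0.02 m/s and x of slim_carton in the frame of tray_slim between -0.018 and 0.018 m and y of slim_carton in the frame of tray_slim between -0.018 and 0.018 m and z of slim_carton in the frame of tray_slim below 0.008 m and (x of big_jar in the frame of tray_jars between -0.054 and -0.014 m or x of big_jar in the frame of tray_jars between 0.014 and 0.054 m) and y of big_jar in the frame of tray_jars between -0.02 and 0.02 m and z of each of big_jar, small_jar in the frame of tray_jars below 0.008 m and (x of small_jar in the frame of tray_jars between -0.054 and -0.014 m or x of small_jar in the frame of tray_jars between 0.014 and 0.054 m) and y of small_jar in the frame of tray_jars between -0.02 and 0.02 m); the robot touches nothing.
It fails at once if the tape roll is moved more than 30 mm (distance of tape_roll from where it was at the start of the episode above 0.03 m).
It also fails if it takes over 112 s, if anything falls off the work surface, if the arm or the gripper's body presses on something with over 40 N, if the wrist force passes 120 N, or if a joint passes its speed limit or range.

## Working session

There is one attempt and no reset: what is moved stays moved. The work goes in short steps, Python scripts to look and compute and a tool call to move; the robot and the scene stay as the last step left them, time stands still between calls to the robot, and variables do not carry over. Pictures are saved under pics/ and viewed, about 12 in all and at most 16, crops included, and the job is handed in when it is done.

Besides the shell and the picture viewer there is one more tool, called in YAML: its name, and indented under it one key for each argument. jog_arm: Moves the arm, as the interface text tells. Its arguments: {"type":"object","properties":{"series":{"type":"array"}},"required":["series"]}

```bash
mkdir -p pics; cat > h.py <<'E'
from cell import *
import numpy as np, cv2
def cap(n):
    return get_image(n)
def save(d,fn,crop=None,scale=1):
    im=d["img"][:,:,::-1]
    if crop: r0,r1,c0,c1=crop; im=im[r0:r1,c0:c1]
    if scale!=1: im=cv2.resize(im,None,fx=scale,fy=scale,interpolation=cv2.INTER_CUBIC)
    cv2.imwrite("pics/"+fn,im)
def pts(d):
    "world point of each pixel from depth"
    h,w=d["range_z"].shape; f=h/2/np.tan(np.radians(d["fovy"])/2)
    v,u=np.mgrid[:h,:w]; z=d["range_z"].astype(float)
    P=np.stack([(u-d["cx"])/f*z,-(v-d["cy"])/f*z,-z,np.ones_like(z)],-1)
    return (P@np.array(d["cam_to_world"]).T)[...,:3]
def ray(d,uv,zp):
    "pixels to plane z=zp"
    uv=np.atleast_2d(uv).astype(float); f=d["range_z"].shape[0]/2/np.tan(np.radians(d["fovy"])/2)
    M=np.array(d["cam_to_world"]); r=np.stack([(uv[:,0]-d["cx"])/f,-(uv[:,1]-d["cy"])/f,-np.ones(len(uv))],-1)@M[:3,:3].T
    o=M[:3,3]; return o+r*((zp-o[2])/r[:,2])[:,None]
E
python3 - <<'E'
from h import *
s=read_state(); print(s)
for n in("top","scene","wrist"):
    d=cap(n); save(d,n+"0.png"); print(n,[ (k,d[k]) for k in d if k not in("img","range_z")])
    P=pts(d); np.savez(n+"0.npz",img=d["img"],P=P)
E
```

```text
{'clock': 0.0, 'qpos': array([-1.28782038,  0.62936553,  0.03842299,  1.51833811, -0.02699028,
        0.9962726 , -0.01999716]), 'qd': array([-2.25184873e-04,  1.07638623e-03, -1.12483540e-03,  9.20692474e-04,
       -4.37150408e-05, -2.46663544e-03,  1.90965697e-03]), 'tau': array([ 5.20407102e-04, -5.63409877e+01,  1.22696992e+00, -1.93440038e+01,
        1.11824524e-02,  1.06472505e-02, -1.44428606e-05]), 'eef_pos': array([221.89406367, 610.31050376, 229.58571479]), 'tool_rot': array([-1.55907462,  1.56893023, -1.90782642]), 'force': array([0.33165832, 0.13838761, 0.79115241]), 'torque': array([0.01452905, 0.04974946, 0.03410147]), 'width': 85.25441896315344}
top [('fovy', 55.22836122620306), ('cx', 273.9529821005054), ('cy', 206.97989400412712), ('cam_to_world', array([[ 6.50346835e-03,  9.84456141e-01, -1.75510147e-01,
         3.59224119e+02],
       [-9.99975211e-01,  6.87611536e-03,  1.51516512e-03,
         4.83727737e+01],
       [ 2.69844162e-03,  1.75495943e-01,  9.84476456e-01,
         7.83641177e+02],
       [ 0.00000000e+00,  0.00000000e+00,  0.00000000e+00,
        
[... 222 characters left out ...]
 9.95178507e-01, -8.46264564e-02,  4.95792600e-02,
         1.00430056e+02],
       [ 3.17790274e-03,  5.33053089e-01,  8.46075827e-01,
         8.26771311e+02],
       [ 0.00000000e+00,  0.00000000e+00,  0.00000000e+00,
         1.00000000e+00]]))]
wrist [('fovy', 58.24101740320858), ('cx', 277.10742135952734), ('cy', 209.2968364581861), ('cam_to_world', array([[ 3.41855389e-01, -9.02210302e-01, -2.62966660e-01,
         1.54841069e+02],
       [ 9.39750660e-01,  3.27633743e-01,  9.75952209e-02,
         6.36706853e+02],
       [-1.89466243e-03, -2.80486545e-01,  9.59856087e-01,
         3.72693258e+02],
       [ 0.00000000e+00,  0.00000000e+00,  0.00000000e+00,
         1.00000000e+00]]))]
```

View pics/top0.png

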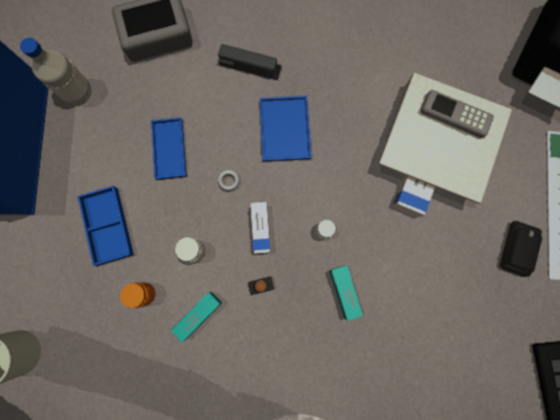

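View pics/scene0.png

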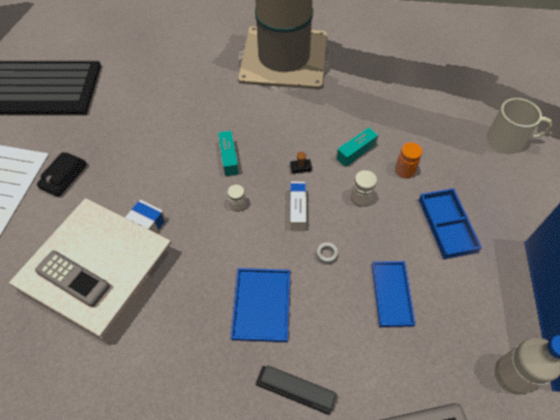

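Top view:
- **Slim carton:** white with a blue band, at (260,228). The turquoise look-alikes are at (196,317) and (346,293).
- **Big jar:** white, at (188,250). The orange look-alike is at (137,295).
- **Small jar:** (326,229).
- **Flat carton end:** (416,196), under the shelf.
- **Trays:** wide (285,128), narrow (169,148), two-bay (105,225).
- **Tape roll:** (228,181), to be left alone.

I'll measure these next.

```bash
cat >> h.py <<'E'
def rect(Q):
    (c,(w,h),a)=cv2.minAreaRect(Q[:,:2].astype(np.float32))
    if w<h: w,h,a=h,w,a+90
    return np.round(c,1),round(w,1),round(h,1),round((a+90)%180-90,1)
def near(P,img,xy,r):
    return np.hypot(P[...,0]-xy[0],P[...,1]-xy[1])<r
E
python3 - <<'E'
from h import *
for n in("top","scene"):
    z=np.load(n+"0.npz"); img=z["img"];P=z["P"]; hsv=cv2.cvtColor(img,cv2.COLOR_RGB2HSV)
    H,S,V=[hsv[...,i].astype(int) for i in range(3)]; Z=P[...,2]
    ok=np.isfinite(Z)&(np.abs(P[...,0]-500)<400)&(np.abs(P[...,1])<480)
    g=ok&(np.abs(Z)<6)&(S<60); print(n,"desk z med",np.median(Z[g]))
    blue=((H>100)&(H<130)&(S>150)&ok).astype(np.uint8)
    k,L,st,ce=cv2.connectedComponentsWithStats(blue)
    for i in range(1,k):
        if st[i,4]>60 and Z[L==i].mean()<100:
            Q=P[L==i]; print("blue",np.round(ce[i]),st[i,4],rect(Q),"z",np.percentile(Q[:,2],[5,50,95]).round(1))
    up=(ok&(Z>10)&(Z<110)).astype(np.uint8); k,L,st,ce=cv2.connectedComponentsWithStats(up)
    for i in range(1,k):
        if st[i,4]>80:
            Q=P[L==i]; t=np.percentile(Q[:,2],90); T=Q[Q[:,2]>t-5]; print("up",np.round(ce[i]),st[i,4],rect(Q),"top",t.round(1),rect(T))
z=np.load("top0.npz"); im=z["img"][:,:,::-1]
a=cv2.resize(im[160:310,130:440],None,fx=2.5,fy=2.5,interpolation=cv2.INTER_CUBIC); cv2.imwrite("pics/crop1.png",a)
E
```

```text
top desk z med 0.8383417472900874
blue [285. 128.] 2926 (array([543.7,  19.5]), 364.6, 95.4, 3.6) z [ 2.9  5.2 14.7]
blue [168. 148.] 1780 (array([503. , 192.7]), 394.8, 100.5, 30.8) z [ 2.9  5.3 15.2]
blue [105. 225.] 2850 (array([395.3, 259.6]), 404.4, 142.2, 60.9) z [ 2.8  5.6 24.6]
blue [413. 201.] 271 (array([448.7, -90.1]), 326.0, 49.2, -65.7) z [35.1 37.4 39.6]
blue [261. 244.] 133 (array([422.2,  71.3]), 28.0, 16.4, -84.6) z [37.  38.9 41. ]
up [150.  29.] 3516 (array([869. , 299.9]), 140.2, 98.2, -73.2) top 63.7 (array([868.8, 300. ]), 134.4, 93.3, -74.2)
up [536.  61.] 1794 (array([ 782.3, -461.9]), 148.0, 36.2, 0.0) top 99.4 (array([ 807.5, -461.7]), 94.4, 34.6, -0.6)
up [248.  60.] 1175 (array([799.6, 101.5]), 128.9, 33.8, 75.8) top 40.0 (array([802.5, 104.6]), 119.2, 29.6, 75.2)
up [68. 83.] 1212 (array([733.8, 448.2]), 63.6, 38.2, -29.9) top 105.3 (array([734.2, 448.7]), 62.2, 37.0, -29.9)
up [442. 142.] 11890 (array([ 605.5, -268.4]), 256.7, 201.0, -21.9) top 76.2 (array([ 669.8, -295.5]), 129.9, 49.5, 65.8)
up [285. 127.] 492 (array([661.4,  27.4]), 134.6, 98.2, 3.3) 
[... 3218 characters left out ...]
9]), 131.1, 47.9, 66.0)
up [327. 252.] 232 (array([550.3, 138.8]), 39.0, 38.0, 4.4) top 20.3 (array([549.9, 138.8]), 38.3, 38.0, 4.1)
up [393. 293.] 495 (array([616.3, 261.8]), 124.7, 62.9, 6.8) top 15.2 (array([616.3, 261.8]), 124.7, 62.9, 6.8)
up [261. 305.] 600 (array([660.5,  27.7]), 134.4, 98.0, 3.5) top 15.5 (array([660.5,  27.7]), 134.4, 98.0, 3.5)
up [518. 372.] 1486 (array([747.2, 448.6]), 64.0, 39.4, 27.0) top 105.9 (array([747., 449.]), 62.4, 38.5, 27.0)
up [298. 388.] 1603 (array([802.1, 101.1]), 127.2, 31.3, 74.5) top 39.5 (array([802.1, 105.2]), 119.0, 28.3, 74.5)
up [435. 414.] 787 (array([824.1, 295.1]), 124.8, 24.4, -82.8) top 61.2 (array([825.1, 297.7]), 117.2, 21.8, -82.8)
```

View pics/crop1.png

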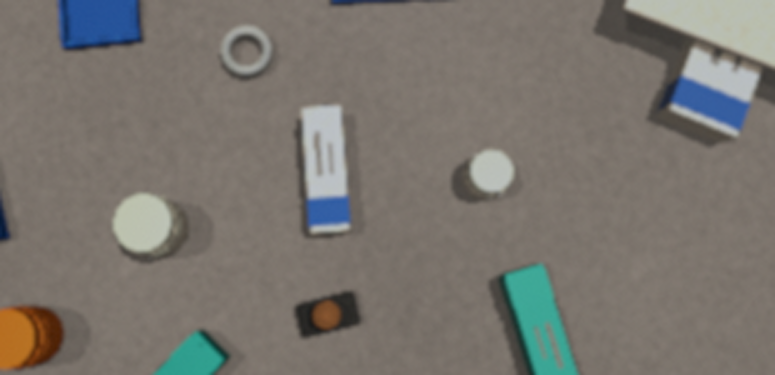

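Crop 1 confirms the choices: the white slim carton with its blue end at crop (325,170), the white big jar (145,222), the white small jar (490,172), and the banded carton end at (715,90). The depth points match the given sizes. Next I'll measure the flat carton and shelf, check the tall blue thing at the left, and add a move-planning helper.

```bash
cat >> h.py <<'E'
from scipy.spatial.transform import Rotation as Ro
def plan(xyz,phi):
    "turn (deg about tool axes) to tool down with jaws along phi, then shift in the turned frame"
    s=read_state(); R0=Ro.from_euler("xyz",s["tool_rot"]).as_matrix()
    best=None
    for p in (phi,phi+180):
        a=np.radians(p); c,n=np.cos(a),np.sin(a)
        Rd=np.array([[0,c,n],[0,n,-c],[-1,0,0]])
        rv=np.degrees(Ro.from_matrix(R0.T@Rd).as_rotvec())
        if best is None or np.linalg.norm(rv)<np.linalg.norm(best[0]): best=(rv,Rd.T@(np.array(xyz)-s["eef_pos"]))
    print("t",round(s["clock"],2),"pos",s["eef_pos"].round(1),"w",round(s["width"],1),"F",s["force"].round(1),"q",s["qpos"].round(2))
    print("  turn",best[0].round(1),"then shift",best[1].round(1))
E
python3 - <<'E'
from h import *
for n in("top","scene"):
    z=np.load(n+"0.npz"); P=z["P"]; Z=P[...,2]
    m=(Z>31)&(Z<42)&(np.hypot(P[...,0]-515,P[...,1]+213)<60); Q=P[m]
    print(n,"flat top",len(Q),rect(Q))
    m=(Z>51)&(Z<63)&(np.hypot(P[...,0]-605,P[...,1]+268)<190); print(" shelf",rect(P[m]))
    m=(P[...,1]>400)&(P[...,1]<900)&(P[...,0]>400)&(Z>25)&(Z<500)
    Q=P[m]; print(" left tall: y",np.percentile(Q[:,1],[0,5,50]).round(),"x",np.percentile(Q[:,0],[1,50,99]).round(),"z",np.percentile(Q[:,2],[50,99]).round())
    np.set_printoptions(suppress=True); 
    for y in range(400,600,25):
        q=Q[(Q[:,1]>y)&(Q[:,1]<y+25)]
        if len(q): print("  y",y,"x",q[:,0].min().round(),q[:,0].max().round(),"zmax",q[:,2].max().round())
plan((411,202.5,200),107.1)
E
```

```text
top flat top 919 (array([ 518.6, -221.9]), 60.3, 56.6, -22.5)
 shelf (array([ 630.3, -278.8]), 202.5, 200.9, -22.2)
 left tall: y [401. 432. 520.] x [482. 684. 759.] z [ 87. 171.]
  y 400 x 438.0 523.0 zmax 27.0
  y 425 x 710.0 770.0 zmax 173.0
  y 450 x 708.0 769.0 zmax 173.0
  y 475 x 713.0 742.0 zmax 167.0
  y 500 x 482.0 762.0 zmax 152.0
  y 525 x 481.0 482.0 zmax 89.0
  y 550 x 482.0 482.0 zmax 56.0
scene flat top 621 (array([ 511.8, -218.8]), 58.2, 48.8, 68.0)
 shelf (array([ 628.8, -278.1]), 202.6, 200.9, 67.8)
 left tall: y [402. 430. 477.] x [484. 713. 773.] z [ 82. 170.]
  y 400 x 437.0 522.0 zmax 28.0
  y 425 x 509.0 772.0 zmax 172.0
  y 450 x 711.0 774.0 zmax 173.0
  y 475 x 755.0 768.0 zmax 122.0
  y 500 x 481.0 757.0 zmax 142.0
t 0.15 pos [222.  610.4 229.8] w 85.2 F [ 0.6 -0.3 -0.6] q [-1.29  0.63  0.04  1.52 -0.03  1.   -0.02]
  turn [-37.1  -0.    0.1] then shift [  29.8 -445.5   60.7]
```

jog_arm:
  series:
    - [[-9.3,0,0],[0,0,0],-1]
    - [[-9.3,0,0],[0,0,0],-1]
    - [[-9.3,0,0],[0,0,0],-1]
    - [[-9.2,0,0],[0,0,0],-1]
    - [[0,0,0],[0,-45,6],-1]
    - [[0,0,0],[0,-45,6],-1]
    - [[0,0,0],[0,-45,6],-1]
    - [[0,0,0],[0,-45,6],-1]

```text
clock: 1.15
eef_pos: [298.6, 444.3, 230.3]
tool_rot: [-1.866, 1.57, -1.568]
force: [0.8, 0.3, 0.3]
width: 85.9
```

jog_arm:
  series:
    - [[0,0,0],[10,-45,6],-1]
    - [[0,0,0],[10,-45,6],-1]
    - [[0,0,0],[10,-45,6],-1]
    - [[0,0,0],[0,-45,6],-1]
    - [[0,0,0],[0,-45,6],-1]
    - [[0,0,0],[0,-40,6],-1]
    - [[0,0,0],[0,0,0],-1]
    - [[0,0,0],[0,0,0],-1]

```text
clock: 2.15
eef_pos: [410.2, 203.8, 200.5]
tool_rot: [1.649, 1.57, 1.948]
force: [-0.1, 0.1, 0.2]
width: 85.4
```

```bash
python3 -c "
from h import *
plan((411,202.5,50),107.1)"
```

```text
t 2.15 pos [410.2 203.8 200.5] w 85.4 F [-0.1  0.1  0.2] q [-0.42  0.41 -0.14  2.06  0.08  0.68  1.26]
  turn [ 0. -0. -0.] then shift [150.5  -1.4   0.4]
```

jog_arm:
  series:
    - [[0,0,0],[35,-1.4,0.4],-1]
    - [[0,0,0],[35,0,0],-1]
    - [[0,0,0],[35,0,0],-1]
    - [[0,0,0],[25,0,0],-1]
    - [[0,0,0],[15,0,0],-1]
    - [[0,0,0],[5.5,0,0],-1]
    - [[0,0,0],[0,0,0],1]
    - [[0,0,0],[0,0,0],1]

```text
clock: 3.15
eef_pos: [411.5, 202.6, 50.6]
tool_rot: [0.356, 1.57, 0.655]
force: [0.1, 0.8, -0.3]
width: 51.8
```

jog_arm:
  series:
    - [[0,0,0],[0,0,0],1]
    - [[0,0,0],[0,0,0],1]
    - [[0,0,0],[0,0,0],1]
    - [[0,0,0],[0,0,0],1]
    - [[0,0,0],[-15,0,0],1]
    - [[0,0,0],[-25,0,0],1]
    - [[0,0,0],[-25,0,0],1]
    - [[0,0,0],[0,0,0],1]

```text
clock: 4.15
eef_pos: [412.5, 202.6, 116.8]
tool_rot: [0.22, 1.566, 0.518]
force: [0.3, 0.3, -0.7]
width: 40.1
```

```bash
python3 -c "
from h import *
plan((491.8,383.6,115),107.1)
d=cap('scene');save(d,'s1.png',(60,340,200,560),2)"
```

```text
t 4.15 pos [412.5 202.6 116.8] w 40.1 F [ 0.3  0.3 -0.7] q [-0.44  0.55 -0.11  2.14  0.13  0.45  1.22]
  turn [-0.   0.3 -0.1] then shift [  1.8 149.7 129. ]
```

View pics/s1.png

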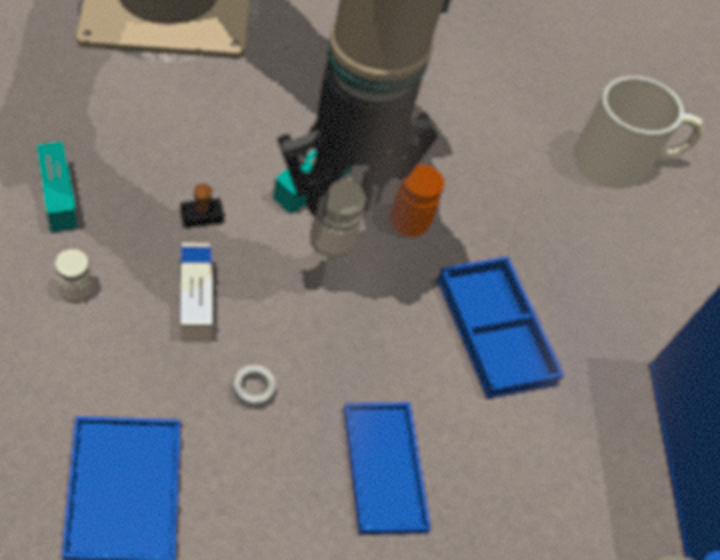

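The view shows the white jar held and lifted at crop (340,220), with the orange jar and the cartons undisturbed. I'll carry it to the far bay.

jog_arm:
  series:
    - [[0,0,0],[0,15,13],1]
    - [[0,0.3,0],[0,30,26],1]
    - [[0,0,0],[0,35,30],1]
    - [[0,0,0],[0,35,30],1]
    - [[0,0,0],[0,25,21],1]
    - [[0,0,0],[0,9.7,9],1]
    - [[0,0,0],[0,0,0],1]
    - [[0,0,0],[0,0,0],1]

```text
clock: 5.2
eef_pos: [490.0, 380.8, 114.0]
tool_rot: [-2.891, 1.563, -2.594]
force: [0.1, 0.2, -1.0]
width: 40.3
```

```bash
python3 -c "
from h import *
plan((491.8,383.6,55.5),107.1)
for n in('scene','top'):
    d=cap(n);P=pts(d);Z=P[...,2]
    hsv=cv2.cvtColor(d['img'],cv2.COLOR_RGB2HSV)
    m=(np.hypot(P[...,0]-492,P[...,1]-384)<32)&(Z>40)&(Z<140)&(hsv[...,2]>100)&(hsv[...,1]<70); Q=P[m]
    print(n,len(Q),np.percentile(Q,[2,50,98],axis=0).round(1))
save(d,'t2.png',(150,320,30,230),3)"
```

```text
t 5.2 pos [490.  380.8 114. ] w 40.3 F [ 0.1  0.2 -1. ] q [-0.65  0.73 -0.1   1.7   0.09  0.73  1.08]
  turn [-0.1 -0.4  0.1] then shift [58.5  2.1  2.6]
scene 352 [[483.1 365.7  75.7]
 [506.3 382.1 114.5]
 [511.2 397.1 134.6]]
top 41 [[469.5 360.5 103.1]
 [475.9 366.4 115.8]
 [483.3 374.  134.9]]
```

View pics/t2.png

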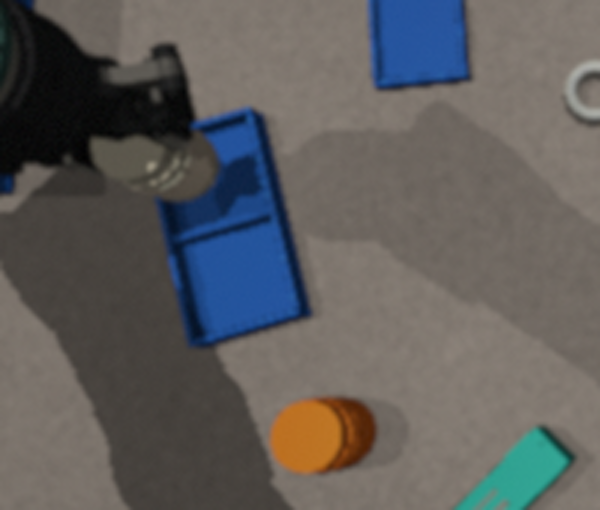

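The view shows the upright jar above the far bay at crop (185,170), and its top sits 21 mm above the TCP, as expected. Lowering.

jog_arm:
  series:
    - [[0,-0.4,0],[0,2.1,2.6],1]
    - [[0,0,0],[25,0,0],1]
    - [[0,0,0],[20,0,0],1]
    - [[0,0,0],[8,0,0],1]
    - [[0,0,0],[3,0,0],1]
    - [[0,0,0],[2,0,0],1]
    - [[0,0,0],[0,0,0],1]
    - [[0,0,0],[0,0,0],1]

```text
clock: 6.3
eef_pos: [492.7, 386.1, 57.0]
tool_rot: [0.145, 1.568, 0.444]
force: [-0.5, -0.2, -0.3]
width: 39.9
```

jog_arm:
  series:
    - [[0,0,0],[1,-1.5,-1.5],1]
    - [[0,0,0],[1,0,0],1]
    - [[0,0,0],[0,0,0],1]
    - [[0,0,0],[0,0,0],-1]
    - [[0,0,0],[0,0,0],-1]
    - [[0,0,0],[0,0,0],-1]
    - [[0,0,0],[0,0,0],-1]
    - [[0,0,0],[0,0,0],-1]

```text
clock: 7.3
eef_pos: [491.4, 384.0, 54.4]
tool_rot: [0.027, 1.569, 0.326]
force: [-0.2, -0.6, -0.0]
width: 85.3
```

jog_arm:
  series:
    - [[0,0,0],[0,0,0],-1]
    - [[0,0,0],[0,0,0],-1]
    - [[0,0,0],[-20,0,0],-1]
    - [[0,0,0],[-40,0,0],-1]
    - [[0,0,0],[-50,0,0],-1]
    - [[0,0,0],[-30,0,0],-1]
    - [[0,0,0],[0,0,0],-1]
    - [[0,0,0],[0,0,0],-1]

```text
clock: 8.3
eef_pos: [490.9, 383.6, 194.8]
tool_rot: [-0.084, 1.569, 0.215]
force: [-0.7, -1.0, -0.3]
width: 85.5
```

```bash
python3 -c "
from h import *
plan((451.7,-47.8,200),107.1)
d=cap('scene');P=pts(d);Z=P[...,2]
hsv=cv2.cvtColor(d['img'],cv2.COLOR_RGB2HSV)
m=(np.hypot(P[...,0]-492,P[...,1]-384)<32)&(Z>30)&(Z<90)&(hsv[...,1]<70); Q=P[m]; T=Q[Q[:,2]>np.percentile(Q[:,2],95)-4]
print(len(Q),np.percentile(Q[:,2],95).round(1),rect(T))"
```

```text
t 8.3 pos [490.9 383.6 194.8] w 85.5 F [-0.7 -1.  -0.3] q [-0.64  0.63 -0.11  1.63  0.08  0.88  1.09]
  turn [0.  0.1 0. ] then shift [  -5.2 -400.8 -164.3]
692 75.5 (array([490.1, 384.4]), 42.6, 39.7, -7.2)
```

The big jar stands in its bay with its top at about 74.5 mm. Next, the small jar.

jog_arm:
  series:
    - [[0,0,0],[0,-40,-16],-1]
    - [[0,0,0],[0,-50,-21],-1]
    - [[0,0,0],[0,-55,-22.5],-1]
    - [[0,0,0],[0,-55,-22.5],-1]
    - [[0,0,0],[0,-55,-22.5],-1]
    - [[0,0,0],[0,-55,-22.5],-1]
    - [[0,0,0],[0,-50,-21],-1]
    - [[0,0,0],[0,-40.8,-16.3],-1]

```text
clock: 9.35
eef_pos: [450.8, -49.8, 193.4]
tool_rot: [2.453, 1.57, 2.75]
force: [0.3, 0.1, 0.8]
width: 85.3
```

jog_arm:
  series:
    - [[0,0,0],[0,0,0],-1]
    - [[0,0,0],[0,0,0],-1]

```text
clock: 9.6
eef_pos: [451.7, -46.8, 193.6]
tool_rot: [1.082, 1.569, 1.38]
force: [0.2, -0.2, 0.4]
width: 85.1
```

```bash
python3 -c "
from h import *
plan((451.7,-47.8,45.5),107.1)
d=cap('wrist');save(d,'w1.png')"
```

```text
t 9.6 pos [451.7 -46.8 193.6] w 85.1 F [ 0.2 -0.2  0.4] q [ 0.13  0.41 -0.12  2.08  0.08  0.65  1.83]
  turn [ 0.   0.  -0.1] then shift [148.1  -0.9  -0.3]
```

View pics/w1.png

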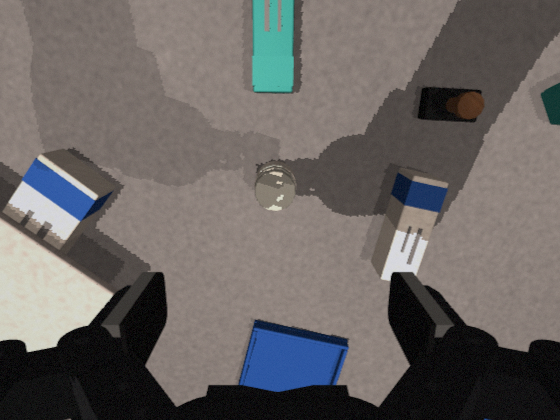

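The wrist view shows the small jar at (275,188), midway between the fingers at about x 135 and 420. Descending.

jog_arm:
  series:
    - [[0,0,0],[35,-0.9,-0.3],-1]
    - [[0,0,0],[40,0,0],-1]
    - [[0,0,0],[35,0,0],-1]
    - [[0,0,0],[22,0,0],-1]
    - [[0,0,0],[11,0,0],-1]
    - [[0,0,0],[4.5,0,0],-1]
    - [[0,0,0],[0,0,0],1]
    - [[0,0,0],[0,0,0],1]

```text
clock: 10.65
eef_pos: [452.9, -48.3, 47.4]
tool_rot: [-0.142, 1.568, 0.157]
force: [0.6, -0.8, 0.2]
width: 51.5
```

jog_arm:
  series:
    - [[0,0,0],[0,0,0],1]
    - [[0,0,0],[0,0,0],1]
    - [[0,0,0],[0,0,0],1]
    - [[0,0,0],[0,0,0],1]
    - [[0,0,0],[-15,0,0],1]
    - [[0,0,0],[-30,0,0],1]
    - [[0,0,0],[-35,0,0],1]
    - [[0,0,0],[0,0,0],1]

```text
clock: 11.65
eef_pos: [454.0, -48.7, 129.1]
tool_rot: [-0.273, 1.563, 0.025]
force: [0.5, 0.3, -0.3]
width: -0.1
```

```bash
python3 -c "
from h import *
plan((426.8,363.6,126),107.1)
d=cap('scene');P=pts(d);Z=P[...,2]; save(d,'s2.png',(80,260,160,320),3)
hsv=cv2.cvtColor(d['img'],cv2.COLOR_RGB2HSV)
m=(np.hypot(P[...,0]-452,P[...,1]+48)<24)&(Z>15)&(Z<150)&(hsv[...,2]>90)&(hsv[...,1]<80); Q=P[m]
print(len(Q),np.percentile(Q,[2,50,98],axis=0).round(1))"
```

```text
t 11.65 pos [454.  -48.7 129.1] w -0.1 F [ 0.5  0.3 -0.3] q [ 0.12  0.52 -0.11  2.14  0.12  0.47  1.79]
  turn [-0.   0.4  0.1] then shift [  3.1 402.   95.2]
348 [[438.  -63.1  16.9]
 [459.3 -46.3  47.2]
 [468.4 -31.9  51.7]]
```

View pics/s2.png

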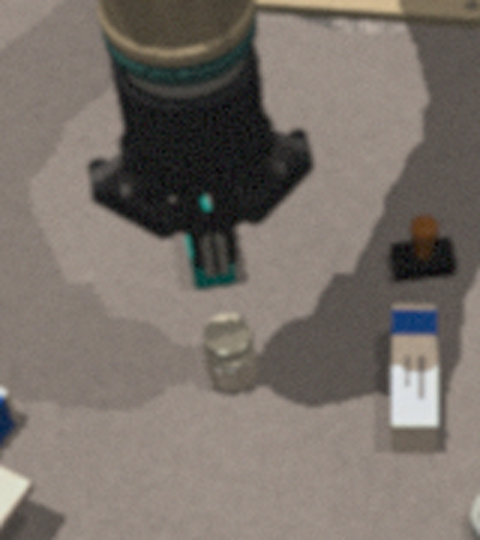

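The view shows the gripper shut and empty at crop (215,240), with the small jar still standing at (230,350). The grip slipped off the top. I'll re-measure the jar and grip lower.

```bash
python3 -c "
from h import *
plan((451.7,-47.8,120),107.1)
for n in('scene','top'):
    d=cap(n);P=pts(d);Z=P[...,2]
    m=(np.hypot(P[...,0]-452,P[...,1]+48)<40)&(Z>15)&(Z<60); Q=P[m]; T=Q[Q[:,2]>46]
    print(n,len(Q),np.percentile(Q[:,2],98).round(1),rect(T),rect(Q),'jar')
    m=(np.hypot(P[...,0]-454,P[...,1]+48.7)<30)&(Z>75)&(Z<130); Q=P[m]
    if len(Q): print('tip z',np.percentile(Q[:,2],[0,1,3,10]).round(1))
"
```

```text
t 11.7 pos [453.  -48.6 127.8] w -0.0 F [ 0.6 -0.1 -0.1] q [ 0.12  0.53 -0.11  2.15  0.12  0.47  1.79]
  turn [-0.   0.3  0.1] then shift [ 7.8  1.2 -1. ]
scene 345 52.4 (array([452. , -48.1]), 32.1, 29.5, 9.3) (array([452.7, -47.9]), 33.2, 33.0, 61.5) jar
top 146 53.0 (array([443.7, -48.2]), 25.0, 16.6, -71.7) (array([443.4, -47. ]), 28.3, 17.8, -79.1) jar
```

```bash
python3 -c "
from h import *
d=cap('scene');P=pts(d)
for v in range(150,176,3): print(v,[P[v,u].round(0).tolist() for u in (228,231,235)])
"
```

```text
150 [[450.0, -51.0, 173.0], [450.0, -45.0, 174.0], [466.0, -34.0, 196.0]]
153 [[465.0, -47.0, 185.0], [458.0, -44.0, 176.0], [461.0, -36.0, 180.0]]
156 [[466.0, -48.0, 178.0], [457.0, -45.0, 166.0], [461.0, -37.0, 173.0]]
159 [[466.0, -48.0, 169.0], [462.0, -44.0, 164.0], [455.0, -39.0, 156.0]]
162 [[465.0, -50.0, 159.0], [461.0, -45.0, 155.0], [460.0, -38.0, 155.0]]
165 [[461.0, -52.0, 145.0], [464.0, -45.0, 150.0], [462.0, -39.0, 148.0]]
168 [[461.0, -53.0, 136.0], [464.0, -46.0, 141.0], [461.0, -40.0, 137.0]]
171 [[383.0, -77.0, 19.0], [463.0, -47.0, 131.0], [378.0, -64.0, 15.0]]
174 [[383.0, -78.0, 9.0], [381.0, -72.0, 7.0], [379.0, -64.0, 5.0]]
```

```bash
python3 -c "
from h import *
s=read_state(); print(s['eef_pos'].round(1))
R=Ro.from_euler('xyz',s['tool_rot']).as_matrix()
for n in('wrist','scene','top'):
    d=cap(n);P=pts(d); L=(P-s['eef_pos'])@R   # tool coords
    m=(np.abs(L[...,1])<25)&(np.abs(L[...,2])<25)&(L[...,0]<60)&(L[...,0]>-60)&(P[...,2]>60)&(d['range_z']>0)
    Q=L[m]; print(n,len(Q),np.percentile(Q[:,0],[50,90,97,99,100]).round(1) if len(Q) else '')
    T=Q[Q[:,0]>np.percentile(Q[:,0],97)-4] if len(Q) else None
    if len(Q): print('  tip yz',np.median(T[:,1:],axis=0).round(1))
    print('  cam',np.array(d['cam_to_world'])[:3,3].round(1))
save(d,'x.png')
d=cap('wrist'); save(d,'w2.png')
"
```

```text
[451.5 -48.4 126.1]
wrist 10824 [-48.1 -19.6 -10.7  -7.4  -4.2]
  tip yz [  1.6 -10.3]
  cam [383.2 -67.8 269. ]
scene 428 [-44.9 -14.1  -8.3  -7.1  -3.3]
  tip yz [-0.4 11.2]
  cam [969.3 100.4 826.8]
top 9 [-55.9 -52.7 -51.1 -50.6 -50.4]
  tip yz [22.9 -9.9]
  cam [359.2  48.4 783.6]
```

View pics/w2.png

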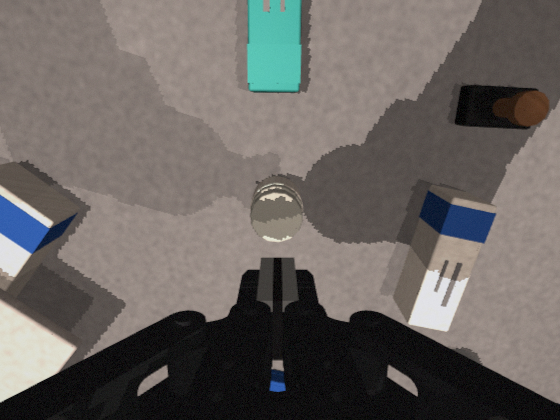

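The two camera views agree that the shut fingertips sit about 4–7 mm *behind* the reported TCP, not 25 mm ahead of it. That explains the slip and why the big jar was held by its cap at width 40. I'll open the gripper and measure the open tips too.

jog_arm:
  series:
    - [[0,0,0],[0,0,0],-1]
    - [[0,0,0],[0,0,0],-1]
    - [[0,0,0],[0,0,0],-1]
    - [[0,0,0],[0,0,0],-1]
    - [[0,0,0],[0,0,0],-1]
    - [[0,0,0],[0,0,0],-1]

```text
clock: 12.8
eef_pos: [452.2, -48.4, 126.8]
tool_rot: [-0.008, 1.569, 0.291]
force: [-0.3, 0.5, -0.3]
width: 85.8
```

```bash
cat >> h.py <<'E'
def tips():
    s=read_state(); R=Ro.from_euler('xyz',s['tool_rot']).as_matrix()
    for n in('wrist','scene'):
        d=cap(n);P=pts(d); L=(P-s['eef_pos'])@R; z=d['range_z']
        for sg in(-1,1):
            y=sg*L[...,1]; m=(y>0)&(y<75)&(np.abs(L[...,2])<14)&(L[...,0]<40)&(L[...,0]>-60)&(P[...,2]>60)&(z>0)&(d['img'].max(-1)<110)
            Q=L[m]
            if len(Q)>10: 
                T=Q[Q[:,0]>np.percentile(Q[:,0],98)-8]; print(n,sg,len(Q),"x98/99.5",np.percentile(Q[:,0],[98,99.5]).round(1),"y",np.percentile(T[:,1],[2,50,98]).round(1),"z",np.percentile(T[:,2],[2,98]).round(1))
E
python3 -c "
from h import *
plan((451.8,-48,40),107.1); tips()"
```

```text
t 12.8 pos [452.2 -48.4 126.8] w 85.8 F [-0.3  0.5 -0.3] q [ 0.12  0.53 -0.11  2.15  0.12  0.47  1.79]
  turn [0.  0.1 0. ] then shift [86.8  0.5 -0.3]
wrist -1 5042 x98/99.5 [-16.2 -14.3] y [-52.5 -41.  -40.5] z [-10.9  10.8]
wrist 1 5025 x98/99.5 [-16.2 -14.3] y [44.2 44.6 55.8] z [-10.9  10.7]
scene -1 114 x98/99.5 [-20.7 -19. ] y [-54.4 -47.7 -42.1] z [ 5.3 13.2]
scene 1 117 x98/99.5 [-19.3 -17. ] y [43.5 46.9 55.9] z [-6.2 12.3]
```

The open tips are about 16 mm behind the reported TCP and the shut tips about 4 mm, so the stated 12–13 mm swing holds with a constant offset of about 29 mm. From here I plan with tip z ≈ TCP z + 4 + 12·(w/85). For the small jar I want tips at about z 22, so TCP z 14.

jog_arm:
  series:
    - [[0,0,0],[35,0.5,-0.3],-1]
    - [[0,0,0],[35,0,0],-1]
    - [[0,0,0],[25,0,0],-1]
    - [[0,0,0],[12,0,0],-1]
    - [[0,0,0],[6,0,0],-1]
    - [[0,0,0],[0,0,0],-1]
    - [[0,0,0],[0,0,0],1]
    - [[0,0,0],[0,0,0],1]

```text
clock: 13.9
eef_pos: [452.4, -48.0, 14.2]
tool_rot: [-0.212, 1.569, 0.086]
force: [0.2, -0.5, -0.3]
width: 51.6
```

jog_arm:
  series:
    - [[0,0,0],[0,0,0],1]
    - [[0,0,0],[0,0,0],1]
    - [[0,0,0],[0,0,0],1]
    - [[0,0,0],[0,0,0],1]
    - [[0,0,0],[0,0,0],1]

```text
clock: 14.52
eef_pos: [452.3, -47.9, 14.5]
tool_rot: [-0.212, 1.568, 0.087]
force: [-0.9, -0.3, 6.1]
width: 31.8
```

jog_arm:
  series:
    - [[0,0,0],[-15,0,0],1]
    - [[0,0,0],[-30,0,0],1]
    - [[0,0,0],[-35,0,0],1]
    - [[0,0,0],[-30,0,0],1]
    - [[0,0,0],[0,20,7],1]
    - [[0,0,0],[0,35,8],1]
    - [[0,0,0],[0,50,12],1]
    - [[0,0,0],[0,50,12],1]

```text
clock: 15.52
eef_pos: [443.4, 112.8, 124.1]
tool_rot: [-0.042, 1.569, 0.256]
force: [0.9, 0.6, -0.7]
width: 31.9
```

```bash
python3 -c "
from h import *
plan((421.1,361.8,110),107.1)"
```

```text
t 15.53 pos [443.4 112.8 124.1] w 31.9 F [ 0.9  0.6 -0.7] q [-0.    0.57 -0.44  2.13  0.47  0.53  1.07]
  turn [-0.   0.1  0. ] then shift [ 14.1 244.6  51.9]
```

jog_arm:
  series:
    - [[0,0,0],[0,45,10],1]
    - [[0,0,0],[0,50,11],1]
    - [[0,0,0],[0,50,11],1]
    - [[0,0,0],[0,45,10],1]
    - [[0,0,0],[0,28,6],1]
    - [[0,0,0],[5,15,2],1]
    - [[0,0,0],[5,5,2],1]
    - [[0,0,0],[0,0,0],1]

```text
clock: 16.52
eef_pos: [423.2, 352.8, 113.3]
tool_rot: [-1.595, 1.569, -1.297]
force: [-0.5, -0.3, -1.1]
width: 32.4
```

```bash
python3 -c "
from h import *
plan((421.1,361.8,19),107.1)
d=cap('scene');P=pts(d);Z=P[...,2]; s=read_state()
hsv=cv2.cvtColor(d['img'],cv2.COLOR_RGB2HSV)
m=(np.hypot(P[...,0]-s['eef_pos'][0],P[...,1]-s['eef_pos'][1])<24)&(Z>80)&(Z<180)&(hsv[...,2]>90)&(hsv[...,1]<80); Q=P[m]
print(len(Q),np.percentile(Q,[2,50,98],axis=0).round(1));save(d,'s3.png',(80,300,350,560),3)"
```

```text
t 16.52 pos [423.2 352.8 113.3] w 32.4 F [-0.5 -0.3 -1.1] q [-0.48  0.68 -0.41  1.89  0.43  0.66  0.72]
  turn [-0.  -0.   0.1] then shift [94.3  9.2  0.6]
227 [[414.6 344.9 105.5]
 [435.9 356.  134.3]
 [439.6 366.6 150.4]]
```

View pics/s3.png

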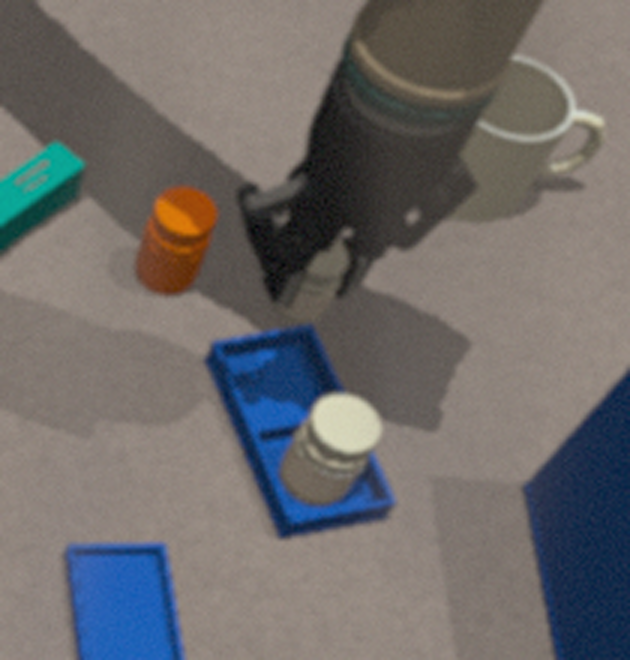

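The view shows the small jar held upright at crop (315,280), the big jar upright in the far bay, and the near bay empty below. Lowering.

jog_arm:
  series:
    - [[0,0,0],[0,8.5,0.6],1]
    - [[0,0,0],[30,0,0],1]
    - [[0,0,0],[30,0,0],1]
    - [[0,0,0],[18,0,0],1]
    - [[0,0,0],[8,0,0],1]
    - [[0,0,0],[5,0,0],1]
    - [[0,0,0],[2,0,0],1]
    - [[0,0,0],[0,0,0],1]

```text
clock: 17.58
eef_pos: [421.7, 362.9, 21.5]
tool_rot: [0.207, 1.568, 0.505]
force: [0.5, -0.1, -0.2]
width: 31.6
```

```bash
python3 -c "
from h import *
plan((421.1,361.8,18.5),107.1)"
```

```text
t 17.57 pos [421.7 362.9  21.5] w 31.6 F [ 0.5 -0.1 -0.2] q [-0.56  0.82 -0.31  1.92  0.52  0.47  0.63]
  turn [ 0.   0.1 -0. ] then shift [ 3.  -0.9 -0.9]
```

jog_arm:
  series:
    - [[0,0,0],[1.2,0,0],1]
    - [[0,0,0],[1.2,0,0],1]
    - [[0,0,0],[0,0,0],1]
    - [[0,0,0],[0,0,0],-1]
    - [[0,0,0],[0,0,0],-1]
    - [[0,0,0],[0,0,0],-1]
    - [[0,0,0],[0,0,0],-1]
    - [[0,0,0],[0,0,0],-1]

```text
clock: 18.58
eef_pos: [421.6, 362.1, 17.9]
tool_rot: [-0.576, 1.57, -0.277]
force: [4.2, 1.1, -18.0]
width: 55.9
```

jog_arm:
  series:
    - [[0,0,0],[0,0,0],-1]
    - [[0,0,0],[-20,0,0],-1]
    - [[0,0,0],[-40,0,0],-1]
    - [[0,0,0],[-50,0,0],-1]
    - [[0,0,0],[-40,0,0],-1]
    - [[0,0,0],[0,0,0],-1]
    - [[0,0,0],[0,0,0],-1]

```text
clock: 19.45
eef_pos: [420.7, 362.7, 169.3]
tool_rot: [0.124, 1.569, 0.424]
force: [-0.5, -0.3, 0.5]
width: 85.4
```

```bash
python3 -c "
from h import *
plan((455,74.6,170),95)
d=cap('scene');P=pts(d);Z=P[...,2]
hsv=cv2.cvtColor(d['img'],cv2.COLOR_RGB2HSV)
for c in((492,384),(421,362)):
    m=(np.hypot(P[...,0]-c[0],P[...,1]-c[1])<30)&(Z>30)&(Z<90)&(hsv[...,1]<70); Q=P[m]; T=Q[Q[:,2]>np.percentile(Q[:,2],95)-4]
    print(len(Q),np.percentile(Q[:,2],95).round(1),rect(T))"
```

```text
t 19.45 pos [420.7 362.7 169.3] w 85.4 F [-0.5 -0.3  0.5] q [-0.46  0.61 -0.47  1.84  0.37  0.78  0.75]
  turn [12.1  0.1 -0. ] then shift [  -0.7 -289.9    9.1]
691 75.6 (array([490.8, 384. ]), 41.2, 40.8, 30.1)
312 55.5 (array([420.7, 362.6]), 30.5, 30.4, -87.9)
```

Both jars stand in their bays with tops at about 74 and 54 mm. The brief 18 N during release was the fingers brushing the rim, so I'll allow more tip clearance. Next is the slim carton, TCP about z 9.

jog_arm:
  series:
    - [[6,0,0],[0,0,0],-1]
    - [[6.1,0,0],[0,0,0],-1]
    - [[0,0,0],[0,-45,1.5],-1]
    - [[0,0,0],[0,-55,1.5],-1]
    - [[0,0,0],[0,-55,1.5],-1]
    - [[0,0,0],[0,-55,1.5],-1]
    - [[0,0,0],[0,-50,1.5],-1]
    - [[0,0,0],[0,-29.9,1.6],-1]

```text
clock: 20.5
eef_pos: [454.5, 71.6, 167.4]
tool_rot: [-2.799, 1.569, -2.714]
force: [0.2, 0.8, -1.2]
width: 85.6
```

jog_arm:
  series:
    - [[0,0,0],[0,0,0],-1]
    - [[0,0,0],[0,0,0],-1]

```text
clock: 20.75
eef_pos: [455.1, 75.5, 168.0]
tool_rot: [1.376, 1.57, 1.465]
force: [0.1, 0.9, -0.8]
width: 85.3
```

```bash
python3 -c "
from h import *
plan((455,74.6,9),95)
for n in('scene','top'):
    d=cap(n);P=pts(d);Z=P[...,2]
    m=(np.hypot(P[...,0]-455,P[...,1]-74.6)<60)&(Z>31)&(Z<45); print(n,m.sum(),rect(P[m]))"
```

```text
t 20.75 pos [455.1  75.5 168. ] w 85.3 F [ 0.1  0.9 -0.8] q [ 0.09  0.49 -0.44  2.09  0.34  0.63  1.08]
  turn [ 0.1  0.  -0.1] then shift [159.   -0.9  -0.2]
scene 638 (array([454.6,  74.7]), 97.4, 29.1, 4.4)
top 0 (array([0., 0.]), 0.0, 0.0, 0.0)
```

jog_arm:
  series:
    - [[0,0,0],[35,-0.8,0],-1]
    - [[0,0,0],[40,0,0],-1]
    - [[0,0,0],[40,0,0],-1]
    - [[0,0,0],[25,0,0],-1]
    - [[0,0,0],[12,0,0],-1]
    - [[0,0,0],[7,0,0],-1]
    - [[0,0,0],[0,0,0],-1]
    - [[0,0,0],[0,0,0],1]

```text
clock: 21.85
eef_pos: [456.0, 74.7, 9.7]
tool_rot: [0.449, 1.569, 0.538]
force: [-0.1, -0.7, 0.2]
width: 70.0
```

jog_arm:
  series:
    - [[0,0,0],[0,0,0],1]
    - [[0,0,0],[0,0,0],1]
    - [[0,0,0],[0,0,0],1]
    - [[0,0,0],[0,0,0],1]
    - [[0,0,0],[0,0,0],1]
    - [[0,0,0],[0,0,0],1]

```text
clock: 22.6
eef_pos: [456.2, 74.0, 10.0]
tool_rot: [0.198, 1.568, 0.285]
force: [-0.0, -0.1, 6.5]
width: 29.1
```

jog_arm:
  series:
    - [[0,0,0],[-15,0,0],1]
    - [[0,0,0],[-30,0,0],1]
    - [[0,0,0],[-35,0,0],1]
    - [[0,0,0],[-20,0,0],1]
    - [[0,0,0],[0,0,0],1]
    - [[0,0,0],[0,0,0],1]

```text
clock: 23.35
eef_pos: [455.4, 73.5, 108.9]
tool_rot: [0.237, 1.57, 0.324]
force: [-0.5, -0.5, -0.9]
width: 29.1
```

```bash
python3 -c "
from h import *
plan((616,261.5,110),96.6)
d=cap('scene');P=pts(d);Z=P[...,2]
m=(np.hypot(P[...,0]-456,P[...,1]-74)<70)&(Z>85)&(Z<145)&(d['img'].max(-1)>90); Q=P[m]
print(len(Q),np.percentile(Q,[2,50,98],axis=0).round(1)); save(d,'s4.png',(60,260,210,410),3)"
```

```text
t 23.35 pos [455.4  73.5 108.9] w 29.1 F [-0.5 -0.5 -0.9] q [ 0.08  0.6  -0.44  2.14  0.52  0.51  0.91]
  turn [-1.6  0.  -0. ] then shift [ -1.1 168.3 181.1]
715 [[432.8  60.  101.9]
 [479.3  76.1 136.2]
 [502.   92.3 138.9]]
```

View pics/s4.png

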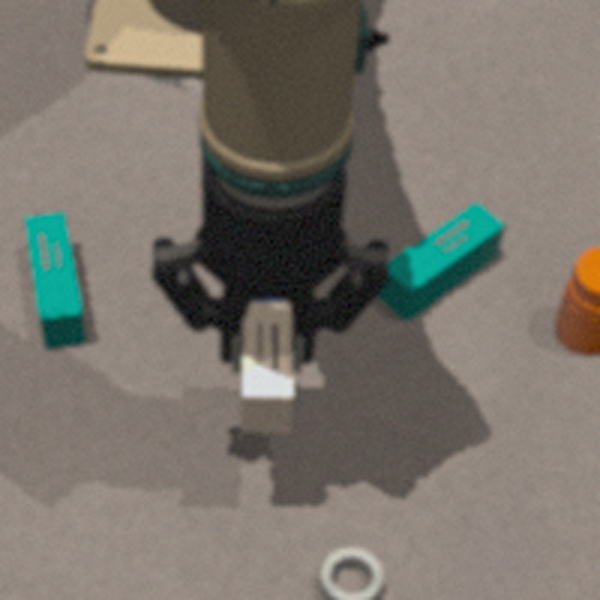

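The view shows the slim carton held level at crop (268,370), with the tape roll (350,575) untouched. Carrying it to the narrow tray.

jog_arm:
  series:
    - [[-1.6,0,0],[0,0,0],1]
    - [[0,0,0],[0,20,21],1]
    - [[0,0,0],[0,35,38],1]
    - [[0,0,0],[0,38,41],1]
    - [[0,0,0],[0,35,38],1]
    - [[0,0,0],[0,27,28],1]
    - [[0,0,0],[0,13,15],1]
    - [[0,0,0],[0,0,0],1]

```text
clock: 24.4
eef_pos: [615.9, 263.0, 108.6]
tool_rot: [1.211, 1.57, 1.328]
force: [-0.5, 0.3, -0.7]
width: 29.0
```

jog_arm:
  series:
    - [[0,0,0],[0,0,0],1]
    - [[0,0,0],[0,0,0],1]

```text
clock: 24.65
eef_pos: [615.7, 260.2, 109.6]
tool_rot: [-1.018, 1.57, -0.903]
force: [-0.7, -0.1, 0.6]
width: 29.0
```

```bash
python3 -c "
from h import *
plan((616.5,261.5,15),96.6)"
```

```text
t 24.65 pos [615.7 260.2 109.6] w 29.0 F [-0.7 -0.1  0.6] q [-0.18  0.83 -0.47  1.56  0.45  0.86  0.87]
  turn [-0.  0.  0.] then shift [94.6  1.2  1. ]
```

jog_arm:
  series:
    - [[0,0,0],[30,1.2,1],1]
    - [[0,0,0],[30,0,0],1]
    - [[0,0,0],[18,0,0],1]
    - [[0,0,0],[9,0,0],1]
    - [[0,0,0],[4,0,0],1]
    - [[0,0,0],[2,0,0],1]
    - [[0,0,0],[0,0,0],1]
    - [[0,0,0],[0,0,0],1]

```text
clock: 25.65
eef_pos: [617.5, 263.1, 17.4]
tool_rot: [0.273, 1.568, 0.388]
force: [0.3, -0.2, -0.2]
width: 28.9
```

jog_arm:
  series:
    - [[0,0,0],[1.5,0,0],1]
    - [[0,0,0],[1,0,0],1]
    - [[0,0,0],[0,0,0],1]
    - [[0,0,0],[0,0,0],-1]
    - [[0,0,0],[0,0,0],-1]
    - [[0,0,0],[0,0,0],-1]
    - [[0,0,0],[0,0,0],-1]
    - [[0,0,0],[0,0,0],-1]

```text
clock: 26.65
eef_pos: [617.2, 263.0, 14.4]
tool_rot: [0.266, 1.569, 0.381]
force: [-0.7, -0.6, -0.7]
width: 85.3
```

jog_arm:
  series:
    - [[0,0,0],[0,0,0],-1]
    - [[0,0,0],[-20,0,0],-1]
    - [[0,0,0],[-40,0,0],-1]
    - [[0,0,0],[-50,0,0],-1]
    - [[0,0,0],[-40,0,0],-1]
    - [[0,0,0],[0,0,0],-1]
    - [[0,0,0],[0,0,0],-1]

```text
clock: 27.52
eef_pos: [616.8, 262.6, 164.9]
tool_rot: [0.059, 1.569, 0.174]
force: [0.4, -0.1, -1.3]
width: 85.5
```

```bash
python3 -c "
from h import *
plan((517,-221,170),67.6)
d=cap('scene');P=pts(d);Z=P[...,2]
m=(np.hypot(P[...,0]-617,P[...,1]-261)<75)&(Z>34)&(Z<60); Q=P[m]; print('slim',rect(Q),np.percentile(Q[:,2],[5,50,95]).round(1))
m=(Z>31)&(Z<42)&(np.hypot(P[...,0]-515,P[...,1]+213)<60); print('flat',rect(P[m]))
"
```

```text
t 27.52 pos [616.8 262.6 164.9] w 85.5 F [ 0.4 -0.1 -1.3] q [-0.17  0.77 -0.5   1.51  0.42  0.97  0.9 ]
  turn [29.   0.1 -0. ] then shift [  -5.1 -485.2   92. ]
slim (array([615.5, 263.5]), 95.6, 31.5, 6.0) [38.1 42.  44.2]
flat (array([ 512.1, -218.9]), 56.8, 49.0, 68.5)
```

The slim carton is in its tray: centre (615.5,263.5), top at 42 mm. Next is the flat carton. I'll grip its front end about 13 mm in, with the body just above board height, pull it out, then regrip at the middle.

jog_arm:
  series:
    - [[9.7,0,0],[0,0,0],-1]
    - [[9.7,0,0],[0,0,0],-1]
    - [[9.6,0,0],[0,0,0],-1]
    - [[0,0,0],[0,-45,7],-1]
    - [[0,0,0],[0,-52,8],-1]
    - [[0,0,0],[0,-52,8],-1]
    - [[0,0,0],[0,-52,8],-1]
    - [[0,0,0],[0,-52,8],-1]

```text
clock: 28.58
eef_pos: [555.3, 12.3, 163.0]
tool_rot: [-3.085, 1.57, 2.807]
force: [0.5, -0.3, 1.0]
width: 85.4
```

jog_arm:
  series:
    - [[0,0,0],[0,-52,8],-1]
    - [[0,0,0],[0,-52,8],-1]
    - [[0,0,0],[0,-50,8],-1]
    - [[0,0,0],[0,-43,7],-1]
    - [[0,0,0],[0,-20,3],-1]
    - [[0,0,0],[0,0,0],-1]
    - [[0,0,0],[0,0,0],-1]

```text
clock: 29.45
eef_pos: [505.6, -197.9, 163.5]
tool_rot: [1.621, 1.569, 1.232]
force: [-1.0, 0.6, 0.1]
width: 85.1
```

```bash
python3 -c "
from h import *
plan((503,-215.3,12),67.6)
d=cap('wrist'); save(d,'w3.png'); P=pts(d);Z=P[...,2]
m=(Z>31)&(Z<42)&(np.hypot(P[...,0]-515,P[...,1]+213)<60); print('flat',m.sum(),rect(P[m]))
"
```

```text
t 29.45 pos [ 505.6 -197.9  163.5] w 85.1 F [-1.   0.6  0.1] q [ 0.59  0.59 -0.41  1.88  0.33  0.74  1.18]
  turn [ 0.1 -0.  -0.1] then shift [151.5 -17.1   4.3]
flat 5570 (array([ 516.9, -221.1]), 60.7, 55.7, -22.8)
```

View pics/w3.png

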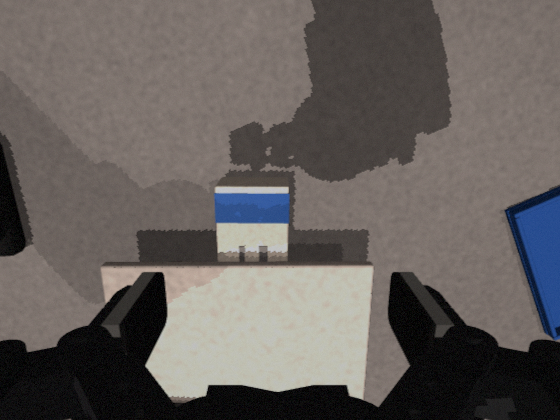

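The wrist view shows the carton's banded end at (252,220), aligned with the jaws and 24 px left of the finger midline. That matches the 17 mm sideways shift still due. Moving over it and descending.

jog_arm:
  series:
    - [[0,0,0],[0,-17,4],-1]
    - [[0,0,0],[30,0,0],-1]
    - [[0,0,0],[40,0,0],-1]
    - [[0,0,0],[35,0,0],-1]
    - [[0,0,0],[25,0,0],-1]
    - [[0,0,0],[12,0,0],-1]
    - [[0,0,0],[7,0,0],-1]
    - [[0,0,0],[0,0,0],-1]

```text
clock: 30.5
eef_pos: [503.2, -216.8, 15.2]
tool_rot: [0.563, 1.569, 0.172]
force: [-0.5, -0.1, -0.7]
width: 85.4
```

jog_arm:
  series:
    - [[0,0,0],[0,0,0],1]
    - [[0,0,0],[0,0,0],1]
    - [[0,0,0],[0,0,0],1]
    - [[0,0,0],[0,0,0],1]
    - [[0,0,0],[0,0,0],1]
    - [[0,0,0],[0,0,0],1]

```text
clock: 31.25
eef_pos: [503.5, -216.9, 16.1]
tool_rot: [0.3, 1.568, -0.09]
force: [-1.0, 0.4, 6.0]
width: 53.3
```

Gripped at 53.3, with about 6 N upward. Now I pull it straight out.

jog_arm:
  series:
    - [[0,0,0],[0,0,-6],1]
    - [[0,0,0],[0,0,-10],1]
    - [[0,0,0],[0,0,-12],1]
    - [[0,0,0],[0,0,-12],1]
    - [[0,0,0],[0,0,-12],1]
    - [[0,0,0],[0,0,-12],1]
    - [[0,0,0],[0,0,-10],1]
    - [[0,0,0],[0,0,-6],1]

```text
clock: 32.25
eef_pos: [431.5, -186.4, 16.0]
tool_rot: [0.327, 1.563, -0.063]
force: [5.4, -0.6, 7.9]
width: 53.6
```

```bash
python3 -c "
from h import *
plan((429,-186,14),67.6)
for n in('scene','top'):
    d=cap(n); P=pts(d);Z=P[...,2]
    m=(Z>26)&(Z<45)&(np.hypot(P[...,0]-475,P[...,1]+204)<75)&(d['img'].max(-1)>100); print('flat',m.sum(),rect(P[m]))
    if n=='scene': save(d,n+'5.png',(80,300,0,300),2.5)
"
```

```text
t 32.25 pos [ 431.5 -186.4   16. ] w 53.6 F [ 5.4 -0.6  7.9] q [ 0.48  0.77 -0.19  2.16  0.56  0.25  0.98]
  turn [ 0.1  0.4 -0.1] then shift [ 2.  -0.5 -2.4]
flat 1055 (array([ 465.4, -205. ]), 107.4, 69.9, -21.0)
flat 609 (array([ 467.7, -199. ]), 105.3, 53.8, -22.4)
```

View pics/scene5.png

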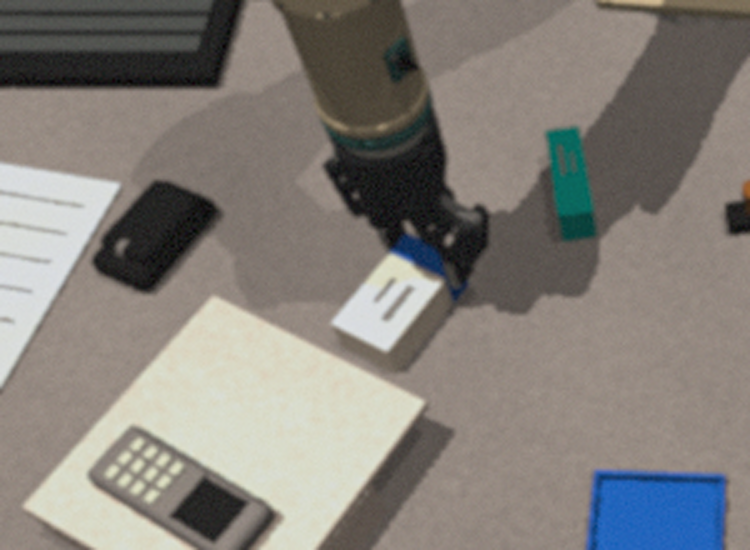

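The view shows the carton fully out, centred about crop (395,295) and clear of the board's front edge, with the phone still in place. I'll release, rise, step to the carton's middle and regrip lower.

jog_arm:
  series:
    - [[0,0,0],[0,0,0],-1]
    - [[0,0,0],[0,0,0],-1]
    - [[0,0,0],[0,0,0],-1]
    - [[0,0,0],[0,0,0],-1]
    - [[0,0,0],[-15,0,0],-1]
    - [[0,0,0],[-25,0,0],-1]
    - [[0,0,0],[0,0,15],-1]
    - [[0,0,0],[0,0,22],-1]

```text
clock: 33.35
eef_pos: [462.9, -200.5, 55.2]
tool_rot: [0.932, 1.57, 0.541]
force: [0.8, -0.1, -0.0]
width: 85.4
```

jog_arm:
  series:
    - [[0,0,0],[0,0,0],-1]
    - [[0,0,0],[0,0,0],-1]

```text
clock: 33.6
eef_pos: [461.7, -199.9, 54.5]
tool_rot: [2.499, 1.57, 2.108]
force: [-0.2, -0.1, -0.0]
width: 85.4
```

```bash
python3 -c "
from h import *
for n in('wrist','top'):
    d=cap(n); P=pts(d);Z=P[...,2]
    m=(Z>28)&(Z<42)&(np.hypot(P[...,0]-467,P[...,1]+200)<75)&(d['img'].max(-1)>100); print('flat',m.sum(),rect(P[m]))
plan((467.5,-200.5,4),67.6)
"
```

```text
flat 19252 (array([ 464.8, -198.9]), 105.7, 55.5, -22.5)
flat 686 (array([ 466.4, -200. ]), 105.2, 54.8, -21.9)
t 33.7 pos [ 461.8 -199.9   54.6] w 85.4 F [-0.9 -0.4 -0.7] q [ 0.56  0.72 -0.31  2.06  0.5   0.43  1.05]
  turn [ 0. -0. -0.] then shift [50.6  1.6  5.5]
```

jog_arm:
  series:
    - [[0,0,0],[10,1.5,4],-1]
    - [[0,0,0],[20,0,0],-1]
    - [[0,0,0],[13,0,0],-1]
    - [[0,0,0],[7,0,0],-1]
    - [[0,0,0],[0,0,0],-1]
    - [[0,0,0],[0,0,0],1]
    - [[0,0,0],[0,0,0],1]
    - [[0,0,0],[0,0,0],1]

```text
clock: 34.7
eef_pos: [467.8, -200.6, 5.6]
tool_rot: [0.408, 1.568, 0.018]
force: [-0.5, -0.1, 5.4]
width: 53.9
```

jog_arm:
  series:
    - [[0,0,0],[0,0,0],1]
    - [[0,0,0],[0,0,0],1]
    - [[0,0,0],[0,0,0],1]
    - [[0,0,0],[-15,0,0],1]
    - [[0,0,0],[-30,0,0],1]
    - [[0,0,0],[-35,0,0],1]
    - [[0,0,0],[-20,0,0],1]
    - [[0,0,0],[0,0,0],1]

```text
clock: 35.7
eef_pos: [468.4, -201.1, 106.8]
tool_rot: [0.221, 1.566, -0.171]
force: [0.9, -1.0, -0.5]
width: 54.2
```

```bash
python3 -c "
from h import *
plan((661,27.6,105),93.5); s=read_state()
d=cap('scene'); P=pts(d);Z=P[...,2]
m=(Z>110)&(Z<155)&(np.hypot(*(P[...,:2]-s['eef_pos'][:2]).transpose(2,0,1))<75)&(d['img'].max(-1)>100); print('flat',m.sum(),rect(P[m]),np.percentile(P[m][:,2],[5,50,95]).round(1))
"
```

```text
t 35.7 pos [ 468.4 -201.1  106.8] w 54.2 F [ 0.9 -1.  -0.5] q [ 0.61  0.64 -0.39  2.02  0.44  0.56  1.1 ]
  turn [-25.9   0.3   0. ] then shift [  1.8 216.5 206.2]
flat 996 (array([ 467. , -199.1]), 106.5, 82.4, -22.6) [115.4 136.3 138.8]
```

The flat carton is lifted level, top at TCP+31. Turning and carrying it to the wide tray.

jog_arm:
  series:
    - [[-8.6,0,0],[0,0,0],1]
    - [[-8.6,0,0],[0,0,0],1]
    - [[-8.7,0.3,0],[0,0,0],1]
    - [[0,0,0],[0,20,19],1]
    - [[0,0,0],[0,33,31],1]
    - [[0,0,0],[0,38,36],1]
    - [[0,0,0],[0,38,36],1]
    - [[0,0,0],[0,37,36],1]

```text
clock: 36.75
eef_pos: [614.9, -23.8, 102.9]
tool_rot: [3.022, 1.565, 3.084]
force: [0.9, -0.6, -1.0]
width: 54.5
```

jog_arm:
  series:
    - [[0,0,0],[0,30,29],1]
    - [[0,0,0],[0,14,13],1]
    - [[0,0,0],[0,6,6],1]
    - [[0,0,0],[0,0,0],1]
    - [[0,0,0],[0,0,0],1]

```text
clock: 37.38
eef_pos: [658.9, 26.1, 103.8]
tool_rot: [-3.081, 1.565, -3.021]
force: [-0.4, -0.6, -1.0]
width: 54.3
```

```bash
python3 -c "
from h import *
plan((661,27.6,11),93.5); s=read_state()
d=cap('scene'); P=pts(d);Z=P[...,2]
m=(Z>130)&(Z<150)&(np.hypot(*(P[...,:2]-s['eef_pos'][:2]).transpose(2,0,1))<75)&(d['img'].max(-1)>100); print('flat',m.sum(),rect(P[m]),np.percentile(P[m][:,2],[5,50,95]).round(1))
"
```

```text
t 37.38 pos [658.9  26.1 103.8] w 54.3 F [-0.4 -0.6 -1. ] q [ 0.2   0.84 -0.5   1.58  0.49  0.86  1.14]
  turn [-0.1 -0.3  0. ] then shift [92.8  1.4  2.2]
flat 1106 (array([679.9,  27.5]), 61.9, 54.9, 6.0) [131.9 133.9 135.9]
```

jog_arm:
  series:
    - [[0,-0.3,0],[30,1.4,2.2],1]
    - [[0,0,0],[30,0,0],1]
    - [[0,0,0],[18,0,0],1]
    - [[0,0,0],[9,0,0],1]
    - [[0,0,0],[4,0,0],1]
    - [[0,0,0],[1,0,0],1]
    - [[0,0,0],[0,0,0],1]
    - [[0,0,0],[0,0,0],1]

```text
clock: 38.42
eef_pos: [662.2, 29.4, 12.9]
tool_rot: [0.353, 1.568, 0.415]
force: [0.4, 1.0, -0.8]
width: 54.3
```

jog_arm:
  series:
    - [[0,0,0],[1.5,0,0],1]
    - [[0,0,0],[1,0,0],1]
    - [[0,0,0],[0,0,0],1]
    - [[0,0,0],[0,0,0],-1]
    - [[0,0,0],[0,0,0],-1]
    - [[0,0,0],[0,0,0],-1]
    - [[0,0,0],[0,0,0],-1]
    - [[0,0,0],[0,0,0],-1]

```text
clock: 39.42
eef_pos: [661.8, 29.4, 9.8]
tool_rot: [0.564, 1.569, 0.625]
force: [-0.3, -0.7, -0.3]
width: 85.4
```

jog_arm:
  series:
    - [[0,0,0],[0,0,0],-1]
    - [[0,0,0],[-20,0,0],-1]
    - [[0,0,0],[-40,0,0],-1]
    - [[0,0,0],[-50,0,0],-1]
    - [[0,0,0],[-45,0,-20],-1]
    - [[0,0,0],[-45,0,-60],-1]
    - [[0,0,0],[0,0,-60],-1]
    - [[0,0,0],[0,0,0],-1]

```text
clock: 40.42
eef_pos: [525.3, 20.2, 203.0]
tool_rot: [-2.599, 1.566, -2.536]
force: [1.3, -0.0, 0.6]
width: 85.2
```

```bash
python3 -c "
from h import *
plan((661,27.6,200),93.5)
d=cap('scene'); P=pts(d);Z=P[...,2]; save(d,'s6.png'); hsv=cv2.cvtColor(d['img'],cv2.COLOR_RGB2HSV)
m=(Z>34)&(Z<50)&(np.hypot(P[...,0]-661,P[...,1]-28)<75); print('flat',rect(P[m]),np.percentile(P[m][:,2],[5,50,95]).round(1))
m=(Z>35)&(Z<60)&(np.hypot(P[...,0]-617,P[...,1]-261)<75); print('slim',rect(P[m]),np.percentile(P[m][:,2],[5,50,95]).round(1))
m=(Z>10)&(Z<30)&(np.hypot(P[...,0]-550,P[...,1]-139)<40); print('tape',rect(P[m]))
def loc(c,t,a):
    a=np.radians(a);v=np.array(c)-t;return (v@[np.cos(a),np.sin(a)]).round(1),(v@[-np.sin(a),np.cos(a)]).round(1)
for c in((492,384),(421,362)):
    m=(np.hypot(P[...,0]-c[0],P[...,1]-c[1])<30)&(Z>30)&(Z<90)&(hsv[...,1]<70); Q=P[m]; t=np.percentile(Q[:,2],95); r=rect(Q[Q[:,2]>t-4])
    print('jar',t.round(1),r,loc(r[0],(459.3,373.6),17.1))"
```

```text
t 40.42 pos [525.3  20.2 203. ] w 85.2 F [ 1.3 -0.   0.6] q [ 0.3   0.55 -0.59  1.88  0.4   0.84  1.14]
  turn [ 0.2 -0.2  0.1] then shift [  3.   -0.9 135.9]
flat (array([659.7,  30.2]), 106.4, 55.5, 3.1) [37.6 40.  42.2]
slim (array([615.7, 263.7]), 94.9, 31.2, 6.0) [38.6 42.  44.3]
tape (array([550.4, 138.9]), 38.9, 38.5, 26.7)
jar 75.9 (array([490.8, 384. ]), 41.3, 40.3, -40.5) (np.float64(33.2), np.float64(0.7))
jar 55.8 (array([420.2, 362.4]), 30.8, 30.4, -39.8) (np.float64(-40.7), np.float64(0.8))
```

View pics/s6.png

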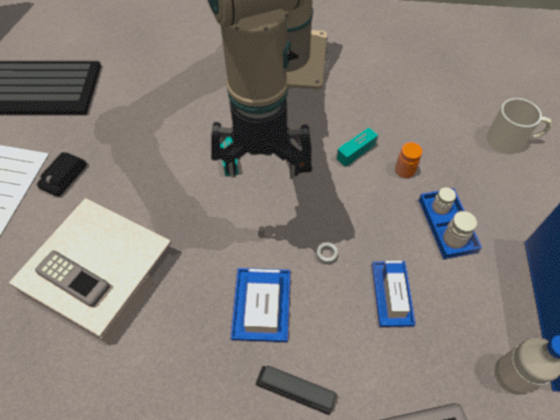

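The final view shows the flat carton in the wide tray (262,305), the slim carton in the narrow tray (394,293), both jars upright in their bays (445,203) and (460,230), and the tape roll unmoved (327,252). The arm is clear of everything, so I'm handing in.

```bash
python3 -c "
from cell import *
print(finish_job())"
```

```text
the job is handed in; nothing more can be done
None
```

All four medicines are in their trays and the job is handed in, after about 40 s of the 112 s allowed. No verdict is reported.

| Item | Where it ended up | Last check |
|---|---|---|
| Flat carton (slid out, then regripped at its middle) | wide tray, about 3 mm off centre | top at 40 mm (36 + 4 mm floor) |
| Slim carton | narrow tray, about 2.5 mm off centre | top at 42 mm (38 + 4 mm floor) |
| Big jar | far bay, x = +33, y = +1 mm in the tray frame | upright, top read about 75 mm against 74 expected |
| Small jar | near bay, x = −41, y = +1 mm in the tray frame | upright, top read about 55 mm against 54 expected |
| Tape roll | where it was | within 1 mm of its start |

Three things disagreed or went wrong on the way:
- **Fingertip offset:** The cameras put the shut fingertips about 4 mm behind the reported TCP, not 25 mm ahead of it. The big jar was therefore carried by its cap, and the first grip on the small jar slipped off without moving it. I corrected the heights after that.
- **Release of the small jar:** The wrist force briefly read about 18 N as the fingers opened, probably brushing the tray rim. Both jars were still upright when I checked right after.
- **Opening reading:** The gripper width read 1 to 2 mm below the true size of each held item (4 mm for the big jar, held by its 42 mm cap).

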